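# Gauge the root gap of a weld joint

## Robot

A 7-joint arm with a two-finger parallel gripper is mounted at the origin on the work surface. World frame = base frame: x ahead of the robot, y to its left, z up, the work surface at z = 0. Lengths are in m, angles in rad, forces in N, time in s.
With the tool pointing down it reaches from about 0.425 to 0.925 m from the base axis. Payload 6.8 kg.
Tool frame: the origin (TCP) lies at the very end of the fingers, on their centre line; the grasp point (between the pads) lies 19 mm behind it; z points along the fingers, y is the line along which they close (so a half turn about z gives the same grasp; the last joint's range is limited). The gripper opens to 85 mm and grips with 20 to 120 N. Pads are 22 mm wide; open, the fingers measure 114 mm over their backs; the gripper's body (76 mm by 85 mm) begins 54 mm behind the grasp point. The pads swing forward as they close: fully open they stand 13 mm farther back than shut.
Start: joints at [-1.312, 0.477, 0.022, 1.555, -0.011, 1.109, -0.083], TCP at [0.242, 0.63, 0.231] pointing down, gripper open.
Joint ranges: [-2.96, 2.96], [-0.34, 2.1], [-1.41, 1.46], [0.24, 2.44], [-1.37, 4.51], [0.17, 1.92], [-2.96, 2.96]. Speed limits (rad/s): [2.39, 2.39, 3.14, 3.14, 3.14, 3.14, 3.14].

## Interface

Orientations are given as a unit quaternion [w, x, y, z].
In Python, from station import telemetry, viewer, job, search_frame, cut_out gives the robot as it stands. The module is installed in compiled form; this text tells all that it offers.
- The arm moves only by the shell command python3 -m crank 'ROWS' [FORCE]. ROWS is JSON, a list of rows, each an object with "delta_rot": the turn, a rotation vector about the tool's x, y, z in degrees, a list of three; "xyz": the shift along the tool's x, y, z in m, a list of three; "fingers": the gripper command: -1 is fully open, 1 is shut, values between are in proportion. In form: [{"delta_rot": [ax, ay, az], "xyz": [dx, dy, dz], "fingers": fingers}, ...]. A call has 1 to 10 rows; each row is the pose to reach, as a shift and turn from the pose commanded when the call began, along the tool's axes at that moment; what a row does not reach only later rows make up. A row lasts 1/10 s, in which the tool goes at most 50 mm and 8.59 degrees, less where a joint would pass 70% of its speed; a pose out of reach is approached as far as the arm can. A call with a gripper value outside its range is refused whole. The fingers move at their own pace and stop on an object; FORCE is the grip in N (left out, the last holds). Time passes only in rows, so rows that repeat a pose let the fingers close. It gives the time, the measured TCP pose, the force, the opening and the grip force at its end, in the units of the state.
- telemetry.get_obs(): the state, without advancing time (a new reading comes with each control period).
- viewer.read_camera(name): name is "side" or "top"; returns a dict with "img" (384x512x3 uint8, red, green, blue), "fx", "fy", "cx", "cy" (pixels), "origin" and "rotation" of the camera in the world. Camera axes: x right, y up, looking along -z (the intrinsics and any distortion apply to the point x, -y, -z); pixel columns grow to the right and rows downward; lengths in m; the calibration is good to about 2 mm. A picture is of the moment at which its call begins. There is no depth.
- job.hand_in(): hands the job in; it is judged then, once.
Trained networks look in the newest picture that a camera, given by its name, has taken for a name from the list of things; names that differ only in an ending like _2 or _b are one class to them, and where a whole thing is asked for, a point or a joint stands for the part that bears it (a point fixed in the world has none). Each returns a list of dicts, best first, with "score" (0 to 1); they miss things now and then, are a little off and sometimes report something else, mostly with a low value. They report only what shows in the picture. A call takes as long as a camera call. They do not tell look-alikes from the thing itself.
- search_frame(camera, thing): "pixel" ([column, row] in pixels, amid what is visible of it).
- cut_out(camera, thing): "pixels" (384x512 bool, what is visible of it) and "pixel" ([column, row] in pixels, amid what is visible of it).
The state is a dict: "t": time; "q": joint angles; "joint_vel": joint speeds; "joint_torque": joint torques, N m; "eef_pos": TCP position; "tool_rot": TCP orientation; "contact_force": force on the tool from outside, world axes, zero at the start; "torque": the same for the moment, N m; "gripper_width": opening from 0.0 (shut) to 1.0 (fully open); "grasp_force": force on a finger pad.
Only numpy, scipy, OpenCV 4.12 (cv2) and the standard library are available. Lean on these libraries where they do the work, as an engineer would, in place of code of your own. Each camera call takes 0.05 s, during which the arm holds its last target. There are 200 camera calls.

## Task

Pull the T-shaped spacer out of the gap between the two upright steel plates and leave it in the flat tray. Then take the taper gauge out of its holder by its handle and slide its blade straight down into the gap until it drags snugly on both plates, without forcing it. Finish there, still gripping the gauge and holding it at that depth; leave the pipe piece, the pliers and the corner magnet where they are.

Things in the scene. Friction and masses are not known exactly. Their poses are not given: they have to be found in the camera images.
- fixed_plate: Rigid upright steel plate on a grey foot fixed to the table: 120 mm long (own x), 12 mm thick, top 105 mm above the table. Origin: at table height, on its inner face (towards the gap), mid-length. Own y points across the gap to the other plate; metal from y = -12 to 0 mm, foot (12 mm high, ribs 57 mm high) back to y = -72 mm.
- gap_mouth (a point): Middle of the fixed plate's upper inner corner line: on its inner face, mid-length, 105 mm above the table. The gap runs along the plates' x and is open at the top and below (bare table). Both plates' upper inner edges are bevelled, 5 mm wide and 9 mm deep, so the gap has a funnel mouth. Below the bevels it is 5.5 to 8.5 mm wide, different every time.
- sprung_plate: The other plate, parallel, same size and bevel, metal from own y = 0 to 12 mm; origin at table height, on its inner face, mid-length; same axes as the fixed plate. It sits on springs and gives way along +y, 25 N per mm, at most 6 mm; it comes back when let go.
- spacer: Steel T-shaped spacer, 90 g, loose, upright in the gap. Cross bar 46 mm (own y, across the gap) x 22 mm (own x) x 9 mm high, resting on the plates' tops; below it a tongue 3 mm thick, 22 mm wide, 22 mm long; above it an upright round grip post, 16 mm diameter, 44 mm high. Origin: centre of the cross bar's underside; own z points up along the post.
- spacer_grip (a point): Point on the axis of the spacer's post, 33 mm above the body origin (24 mm above the cross bar's top), a good height to grip.
- tray: Flat open steel tray fixed to the table, 160 mm (own x) x 140 mm (own y), 28 mm high, walls and floor about 4 to 5 mm. Origin: centre of its underside. Empty at the start.
- gauge: Taper gauge, 140 g, standing blade down in its holder. Black handle 24 mm (own x) x 18 mm (own y) x 46 mm high on a steel flange 34 x 30 mm, 6 mm thick, whose underside rests on the holder's top. Origin: centre of the flange's underside; own z points up the handle. The blade hangs below.
- gauge_blade: The gauge's blade: hangs 85 mm below the flange, 20 mm wide (own x); thickness (own y) grows evenly from 2 mm at the tip to 12.6 mm at the flange, 1 mm per 8 mm. Own y goes across the gap. It floats sideways along own y, 4 mm either way, on a weak spring (0.2 N/mm), so it centres itself in the gap. Origin: as the gauge's.
- gauge_grip (a point): Centre of the gauge handle, 31 mm above the gauge's origin; grip here across own y (18 mm) or own x (24 mm).
- gauge_tip (a point): Tip of the blade, middle of its lower edge, 85 mm below the gauge's origin. Once the blade touches both plates (at the foot of the bevels), its press on each grows by about 2 N per mm of further depth (the sprung plate gives way). Steel friction is about 0.6: the push needed is about 1.2 times the press on one plate. Snug is a press of about 5 to 12 N.
- holder: Grey block with a slot, fixed to the table, 60 mm (own x) x 31 mm (own y), 95 mm high; slot 25 x 17 mm, own x as the gauge's. Origin: centre of its underside. The holder and the tray stand on either side of the plates, and which is left and which right varies.
- pipe_stub: Loose piece of steel pipe standing on the table, 60 mm diameter, 60 mm high; origin at the centre of its underside. To be left alone.
- pliers: Pliers with green grips lying on the table, about 140 mm long, 15 mm high; origin at the pivot, on the table. To be left alone.
- corner_magnet: Triangular corner magnet standing on the table, 70 mm long, 70 mm high, 16 mm thick; origin at the centre of its underside. To be left alone.
Not all that is in view belongs to the job. Leave any brown look-alike of the fixed_plate alone.

How it is judged:
By the outcome, as a careful person would: the job done as asked, in the order asked, and still so for the second after the job is handed in, while the arm keeps its last pose, push and grip.
It also fails if it takes over 61 s, if anything falls off the work surface, if the arm or the gripper's body presses on something with over 40 N, if the wrist force passes 120 N, or if a joint passes its speed limit or range.

## Working session

There is one attempt and no reset: what is moved stays moved. The work goes in short steps, Python scripts to look and compute and a shell command to move; the robot and the scene stay as the last step left them, time stands still between calls to the robot, and variables do not carry over. Pictures are saved under pics/ and viewed, at most 10 in all, crops included, and the job is handed in when it is done.

```bash
mkdir -p pics; ls
python3 - <<'E'
from station import telemetry, viewer, search_frame
import cv2, numpy as np
np.set_printoptions(precision=4,suppress=True)
o=telemetry.get_obs(); print(o)
for c in ("top","side"):
    d=viewer.read_camera(c); cv2.imwrite(f"pics/{c}0.png",d["img"][:,:,::-1])
    print(c,{k:v for k,v in d.items() if k!="img"})
    for n in ("fixed_plate","sprung_plate","spacer","spacer_grip","gap_mouth","tray","gauge","gauge_grip","holder"):
        print(n,[(np.round(r["pixel"],1).tolist(),round(r["score"],2)) for r in search_frame(c,n)[:3]])
E
```

```text
pics
{'t': 0.0, 'q': array([-1.3121,  0.4778,  0.0224,  1.5565, -0.0115,  1.1093, -0.0831]), 'joint_vel': array([-0.    , -0.0005,  0.0004,  0.001 , -0.0001, -0.001 , -0.0002]), 'joint_torque': array([ -0.0002, -59.6443,   1.6081, -28.1197,   0.0125,   0.0091,
         0.    ]), 'eef_pos': array([0.2419, 0.6295, 0.2303]), 'tool_rot': array([-0.0001,  0.1824,  0.9832, -0.0009]), 'contact_force': array([ 0.4927, -0.5477,  0.0988]), 'torque': array([0.007 , 0.0034, 0.0276]), 'grasp_force': 0.0, 'gripper_width': 1.001102640982551}
top {'fx': 379.03321726241415, 'fy': 379.03321726241415, 'cx': 252.8947333720307, 'cy': 191.54418726955916, 'origin': array([0.4761, 0.0134, 1.1419]), 'rotation': array([-0.7041, -0.0371,  0.0328,  0.7084])}
fixed_plate [([278.8, 276.9], 0.95), ([268.1, 206.4], 0.94), ([345.0, 276.2], 0.86)]
sprung_plate [([252.3, 207.0], 0.7)]
spacer []
spacer_grip [([256.1, 198.4], 0.52)]
gap_mouth [([356.5, 134.2], 0.98), ([341.2, 275.2], 0.77), ([208.6, 253.1], 0.75)]
tray [([349.2, 202.7], 0.86)]
gauge [([164.0, 203.0], 0.45), ([257.7, 197.4], 0.24)]
gauge_grip [([163.9, 203.4], 0.61)]
holder [([172.7, 209.9], 0.89)]
side {'fx': 349.7179184783422, 'fy': 349.7179184783422, 'cx': 255.42681627124904, 'cy': 194.93217086890346, 'origin': array([ 0.4462, -0.5782,  0.6242]), 'rotation': array([ 0.9093,  0.4037, -0.0329, -0.0949])}
fixed_plate [([164.9, 233.5], 0.96), ([164.3, 327.5], 0.93), ([393.1, 301.1], 0.91)]
sprung_plate [([245.6, 186.1], 0.49)]
spacer [([255.2, 181.4], 0.79)]
spacer_grip [([257.7, 179.3], 0.81)]
gap_mouth [([253.0, 214.6], 0.92), ([191.6, 176.5], 0.92), ([163.8, 325.7], 0.9)]
tray [([281.7, 327.6], 0.81)]
gauge [([233.4, 130.0], 0.69)]
gauge_grip [([232.9, 125.0], 0.8)]
holder [([233.4, 151.8], 0.82)]
```

Run:
```python
import cv2
for c in("top","side"):
    i=cv2.imread(f"pics/{c}0.png"); cv2.imwrite(f"pics/{c}0b.png",cv2.resize(i,(800,600),interpolation=cv2.INTER_CUBIC))
```

```text
(no output)
```

View pics/top0b.png

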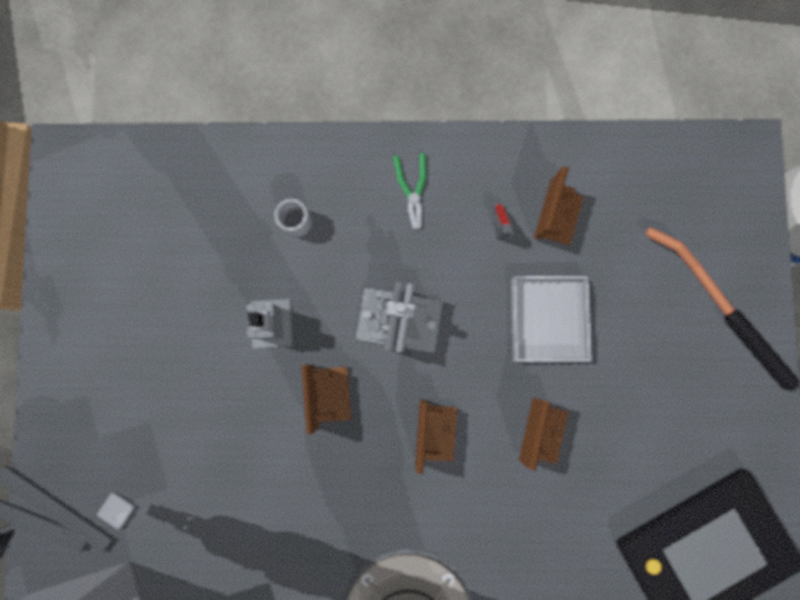

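View pics/side0b.png

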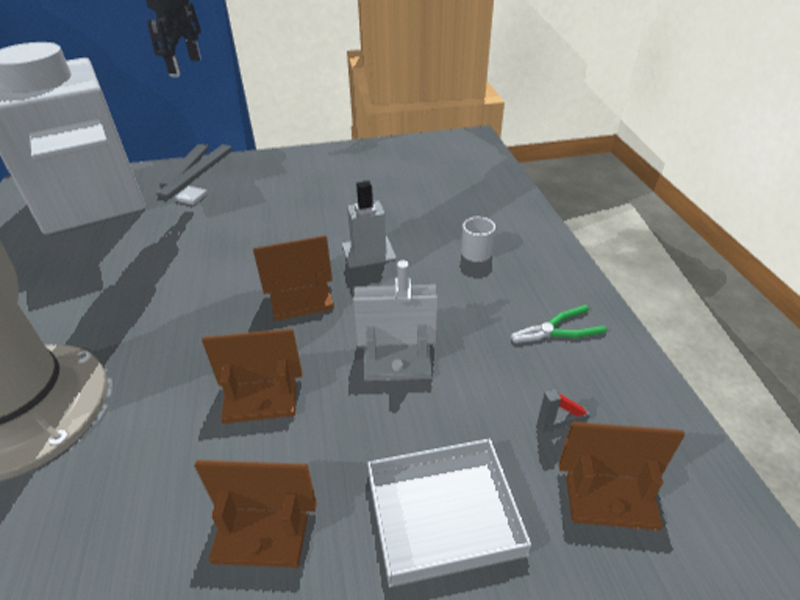

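The top view has +x up and +y to the left. Holder and gauge are at about (265,322) of the 800-wide picture, the plates with the spacer at (400,318), and the tray at (552,320). In the side view the ribbed grey foot faces the tray, so the fixed plate is on the −y side. Next I rectify close-ups at the known heights.

```bash
cat > h.py <<'E'
import numpy as np, cv2
from scipy.spatial.transform import Rotation as R
def cam(d):
    q=d["rotation"]; return R.from_quat([q[1],q[2],q[3],q[0]]).as_matrix(), np.array(d["origin"])
def proj(d,P):
    M,o=cam(d); p=(np.atleast_2d(P)-o)@M
    return np.c_[d["cx"]+d["fx"]*p[:,0]/-p[:,2], d["cy"]+d["fy"]*-p[:,1]/-p[:,2]]
def ray(d,px):
    M,o=cam(d); return M@np.array([(px[0]-d["cx"])/d["fx"],-(px[1]-d["cy"])/d["fy"],-1.]),o
def onz(d,px,z):
    r,o=ray(d,px); return o+r*(z-o[2])/r[2]
def tri(d1,p1,d2,p2):
    (r1,o1),(r2,o2)=ray(d1,p1),ray(d2,p2); s=np.linalg.lstsq(np.c_[r1,-r2],o2-o1,rcond=None)[0]
    a,b=o1+s[0]*r1,o2+s[1]*r2; return (a+b)/2,np.linalg.norm(a-b)
def rect(d,c,z,half,n=400):  # up=+x, left=+y
    u=np.linspace(-half,half,n); X,Y=np.meshgrid(u,u)
    P=np.c_[c[0]-Y.ravel(),c[1]-X.ravel(),np.full(n*n,z)]
    m=proj(d,P).astype(np.float32).reshape(n,n,2)
    return cv2.remap(d["img"],m[...,0],m[...,1],cv2.INTER_CUBIC)
E
python3 - <<'E'
from h import *
from station import viewer, cut_out
np.set_printoptions(precision=4,suppress=True)
t=viewer.read_camera("top"); s=viewer.read_camera("side")
import pickle; pickle.dump((t,s),open("v0.pkl","wb"))
print("post",*tri(t,(256.1,198.4),s,(257.7,179.3)))
print("gaugegrip",*tri(t,(163.9,203.4),s,(232.9,125.0)))
print("tray",onz(t,(349.2,202.7),.005),onz(t,(349.2,202.7),.028))
for n in ("tray","fixed_plate","sprung_plate","holder","gauge","spacer"):
    for c,d in(("top",t),("side",s)):
        for r in cut_out(c,n)[:2]:
            m=r["pixels"].astype(np.uint8); b=cv2.minAreaRect(cv2.findNonZero(m)); print(c,n,round(r["score"],2),m.sum(),np.round(b[0],1),np.round(b[1],1),round(b[2],1))
pc=onz(t,(257,203),.105); hc=onz(t,(168,206),.095); print(pc,hc)
a=rect(t,pc,.105,.08); b=rect(t,hc,.095,.06)
cs=rect(s,pc,.105,.08); bs=rect(s,hc,.095,.06)
im=np.vstack([np.hstack([a,b]),np.hstack([cs,bs])])
im=cv2.resize(im,(800,800))
for k in range(0,800,50): im[k,::4]=[255,255,0]; im[::4,k]=[255,255,0]
cv2.imwrite("pics/r1.png",im[:400,:,::-1]); cv2.imwrite("pics/r2.png",im[400:,:,::-1])
E
```

```text
post [0.5605 0.0105 0.1268] 0.0042608186637981705
gaugegrip [0.5459 0.2599 0.1219] 0.0018730164307228748
tray [ 0.5535 -0.2688  0.005 ] [ 0.5519 -0.2631  0.028 ]
top tray 0.88 2672 [351.5 203.5] [54.9 49.5] 87.7
side tray 0.91 7115 [286.9 326.2] [81.6 94.3] 78.7
side tray 0.75 212 [232.4 125.8] [20.6 12.6] 78.7
top fixed_plate 0.93 815 [267.9 205. ] [24.9 41.7] 8.9
top fixed_plate 0.91 925 [278.5 278.5] [45. 25.] 90.0
side fixed_plate 0.76 4149 [396.  303.5] [77.3 65.5] 5.2
side fixed_plate 0.68 4166 [162.3 328.1] [78.9 66.5] 2.0
top sprung_plate 0.72 157 [251.6 202. ] [ 5.  42.6] 9.0
side sprung_plate 0.77 244 [253.  185.7] [ 6.4 50.1] 87.8
top holder 0.95 655 [171.5 207. ] [30. 27.] 90.0
side holder 0.58 905 [234.2 148.9] [38.8 31.8] 80.0
top gauge 0.66 164 [165. 205.] [12. 14.] 90.0
side gauge 0.48 181 [233.5 125.5] [19. 11.] 90.0
side gauge 0.37 2505 [252.5 215.5] [53. 53.] 90.0
top spacer 0.68 150 [255.5 197.5] [ 9. 17.] 90.0
side spacer 0.74 229 [257.5 180. ] [26.  9.] 90.0
[0.5475 0.0084 0.105 ] [0.5414 0.2548 0.095 ]
```

View pics/r1.png

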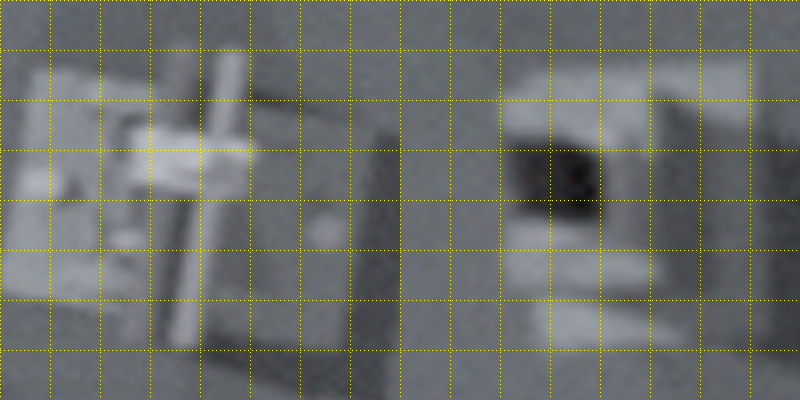

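View pics/r2.png

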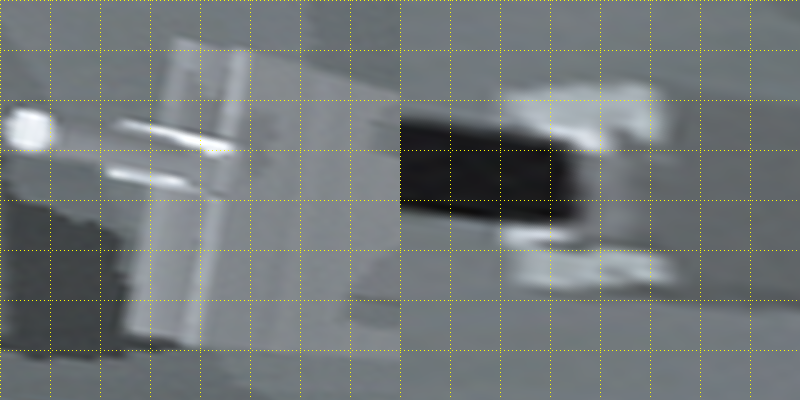

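Plates: yaw about −9°, with the fixed plate's top strip running from (233,50) to (185,347) at 0.4 mm/px. The gauge handle is at about (556,180) in the right panel, and the holder is nearly square to the world axes. Next I refine yaw and position with edge profiles.

Run:
```python
from h import *
import pickle
t,s=pickle.load(open("v0.pkl","rb"))
def patch(d,c,z,yaw,hx,hy,st=.0005):
    a=np.radians(yaw); ex=np.array([np.cos(a),np.sin(a)]); ey=np.array([-np.sin(a),np.cos(a)])
    u=np.arange(-hx,hx,st); v=np.arange(-hy,hy,st); U,V=np.meshgrid(u,v,indexing="ij")
    P=np.c_[c[0]+U.ravel()*ex[0]+V.ravel()*ey[0],c[1]+U.ravel()*ex[1]+V.ravel()*ey[1],np.full(U.size,z)]
    m=proj(d,P).astype(np.float32).reshape(len(u),len(v),2)
    g=cv2.cvtColor(d["img"],cv2.COLOR_RGB2GRAY).astype(np.float32)
    return cv2.remap(g,m[...,0],m[...,1],cv2.INTER_CUBIC),u,v
def best(d,c,z,yaws,hx,hy,rows=None,ax=0):
    sc=[]
    for y in yaws:
        p,u,v=patch(d,c,z,y,hx,hy)
        if rows: p=p[[i for i,x in enumerate(u) if rows(x)]]
        sc.append((np.diff(p.mean(ax))**2).sum())
    return yaws[int(np.argmax(sc))],np.round(np.array(sc)/max(sc),2)
ys=np.arange(-14,-3,.5)
pc=(.5475,.0104)
R_=lambda x:(x<-.012) or (x>.035)
for n,d in(("top",t),("side",s)):
    y,sc=best(d,pc,.105,ys,.054,.03,R_); print(n,"plate yaw",y,sc)
    p,u,v=patch(d,pc,.105,-9.3,.054,.03); p=p[[i for i,x in enumerate(u) if R_(x)]]
    print([(round(float(1000*a),1),int(b)) for a,b in zip(v[::3],p.mean(0)[::3])])
    p,u,v=patch(d,pc,.105,-9.3,.08,.03); q=p[:,np.abs(v-(0.0))<.008].mean(1)
    print("x-prof",[(round(float(1000*a)),int(b)) for a,b in zip(u[::6],q[::6])])
hc=(.542,.254); ys=np.arange(-12,12.1,1)
for n,d in(("top",t),("side",s)):
    print(n,"holder",best(d,hc,.095,ys,.028,.028)[0],best(d,hc,.095,ys,.04,.014,None,1)[0])
g=cv2.cvtColor(t["img"],cv2.COLOR_RGB2GRAY); print(g[194:218,156:188])
```

```text
top plate yaw -10.0 [0.48 0.56 0.64 0.73 0.81 0.88 0.94 0.98 1.   1.   0.97 0.93 0.87 0.8
 0.72 0.64 0.57 0.49 0.43 0.37 0.32 0.29]
[(-30.0, 95), (-28.5, 95), (-27.0, 94), (-25.5, 94), (-24.0, 93), (-22.5, 93), (-21.0, 94), (-19.5, 94), (-18.0, 93), (-16.5, 93), (-15.0, 95), (-13.5, 100), (-12.0, 108), (-10.5, 120), (-9.0, 133), (-7.5, 143), (-6.0, 149), (-4.5, 149), (-3.0, 144), (-1.5, 132), (0.0, 115), (1.5, 97), (3.0, 84), (4.5, 80), (6.0, 85), (7.5, 93), (9.0, 101), (10.5, 108), (12.0, 114), (13.5, 118), (15.0, 121), (16.5, 123), (18.0, 123), (19.5, 123), (21.0, 123), (22.5, 124), (24.0, 125), (25.5, 126), (27.0, 128), (28.5, 129)]
x-prof [(-80, 105), (-77, 103), (-74, 105), (-71, 106), (-68, 104), (-65, 102), (-62, 97), (-59, 104), (-56, 116), (-53, 119), (-50, 118), (-47, 116), (-44, 116), (-41, 116), (-38, 116), (-35, 116), (-32, 115), (-29, 116), (-26, 117), (-23, 115), (-20, 116), (-17, 114), (-14, 115), (-11, 114), (-8, 115), (-5, 114), (-2, 115), (1, 126), (4, 148), (7, 151), (10, 146), (13, 160), (16, 171), (19, 174), (22, 174), (25, 157), (28, 127), (31, 114), (34, 112),
[... 3972 characters left out ...]
2  78  90  91  95  91  88  79  67]
 [112 119 139 143 148 143 144 140 139 143 144 146 149 147 147 145 138 131
  113  93  77  77  77  75  78  84  92  94  89  93  79  60]
 [110 116 129 142 141 149 143 137 138 146 147 145 143 138 138 140 141 135
  117  92  79  74  76  76  80  88  93  91  90  94  80  65]
 [113 113 125 133 135 135 134 128 129 132 137 137 134 126 125 124 121 112
  102  92  80  76  76  76  77  85  92  92  94  88  78  62]
 [107 111 116 116 120 123 124 121 123 118 115 113 106 102  97  97  97  91
   85  84  82  82  79  80  86  95  93  96  94  92  75  63]
 [112 113 109 111 114 131 139 139 136 131 127 120 109 102  95  87  86  90
   91  90  92  89  91  94  91  91  91  95  97  88  82  66]]
```

Plate yaw is about −9.9°, gap centre about (0.551, 0.0135), and the spacer post about (0.562, 0.011). The profile peaks for both plate tops agree with the given sizes.

```bash
cat >> h.py <<'E'
def go(pos,yaw):  # tool down, tool y at world angle yaw (deg) -> tool-frame shift and turn
    from station import telemetry
    o=telemetry.get_obs(); q=o["tool_rot"]; A=R.from_quat([q[1],q[2],q[3],q[0]])
    y=np.array([np.cos(np.radians(yaw)),np.sin(np.radians(yaw)),0]); z=np.array([0,0,-1.])
    B=R.from_matrix(np.c_[np.cross(y,z),y,z])
    print("t",round(o["t"],2),"tcp",np.round(o["eef_pos"],4),"w",round(o["gripper_width"],3),"F",np.round(o["contact_force"],1),"grip",round(float(o["grasp_force"]),1))
    print(" -> xyz",np.round(A.inv().apply(np.array(pos)-o["eef_pos"]),4),"rot",np.round((A.inv()*B).as_rotvec(degrees=True),2))
E
python3 - <<'E'
from h import *
import pickle
t,s=pickle.load(open("v0.pkl","rb"))
print("gauge top",onz(t,(161.8,203.8),.147), "tray",onz(t,(351.5,203.5),.02),onz(s,(286.9,326.2),.014))
print("post top pred",proj(t,[.562,.011,.158]),proj(s,[.562,.011,.158]))
go([.562,.011,.215],-9.9)
E
```

```text
gauge top [0.54403116 0.25928159 0.147     ] tray [ 0.55006719 -0.27176997  0.02      ] [ 0.55524097 -0.28061473  0.014     ]
post top pred [[256.04199446 196.03781822]] [[257.19267203 168.10004397]]
t 1.7 tcp [0.2421 0.6301 0.2313] w 1.001 F [-0.1 -0.5  0.1] grip 0.0
 -> xyz [-0.5207 -0.4632  0.0163] rot [ 0.    0.   78.89]
```

```bash
python3 -m crank '[{"delta_rot":[0,0,79],"xyz":[-0.521,-0.463,0.016],"fingers":-1},{"delta_rot":[0,0,79],"xyz":[-0.521,-0.463,0.016],"fingers":-1},{"delta_rot":[0,0,79],"xyz":[-0.521,-0.463,0.016],"fingers":-1},{"delta_rot":[0,0,79],"xyz":[-0.521,-0.463,0.016],"fingers":-1},{"delta_rot":[0,0,79],"xyz":[-0.521,-0.463,0.016],"fingers":-1},{"delta_rot":[0,0,79],"xyz":[-0.521,-0.463,0.016],"fingers":-1},{"delta_rot":[0,0,79],"xyz":[-0.521,-0.463,0.016],"fingers":-1},{"delta_rot":[0,0,79],"xyz":[-0.521,-0.463,0.016],"fingers":-1},{"delta_rot":[0,0,79],"xyz":[-0.521,-0.463,0.016],"fingers":-1},{"delta_rot":[0,0,79],"xyz":[-0.521,-0.463,0.016],"fingers":-1}]' 40; python3 -c "
from h import *
go([.562,.011,.215],-9.9)"
```

```text
t: 2.7
eef_pos: [0.4724, 0.1845, 0.2202]
tool_rot: [-0.0, 0.767, 0.641, 0.001]
contact_force: [0.2, 1.0, 0.0]
gripper_width: 1.002
grasp_force: 0.0
t 2.7 tcp [0.4724 0.1845 0.2202] w 1.002 F [0.2 1.  0. ] grip 0.0
 -> xyz [-0.1548  0.119   0.0051] rot [ 0.03 -0.05 -0.36]
```

```bash
python3 -m crank '[{"delta_rot":[0,0,0],"xyz":[-0.155,0.119,0.005],"fingers":-1},{"delta_rot":[0,0,0],"xyz":[-0.155,0.119,0.005],"fingers":-1},{"delta_rot":[0,0,0],"xyz":[-0.155,0.119,0.005],"fingers":-1},{"delta_rot":[0,0,0],"xyz":[-0.155,0.119,0.005],"fingers":-1},{"delta_rot":[0,0,0],"xyz":[-0.155,0.119,0.005],"fingers":-1},{"delta_rot":[0,0,0],"xyz":[-0.155,0.119,0.005],"fingers":-1}]'
python3 - <<'E'
from h import *
from station import viewer
t=viewer.read_camera("side"); cv2.imwrite("pics/s1.png",cv2.resize(t["img"][90:290,140:390,::-1],(750,600),interpolation=cv2.INTER_CUBIC))
go([.562,.011,.119],-9.9)
E
```

```text
t: 3.3
eef_pos: [0.5622, 0.0116, 0.2148]
tool_rot: [0.0, 0.767, 0.642, -0.0]
contact_force: [-0.4, -0.1, -0.2]
gripper_width: 0.997
grasp_force: 0.0
t 3.35 tcp [0.5618 0.0133 0.2147] w 1.002 F [0.5 0.2 0.1] grip 0.0
 -> xyz [-0.0022  0.0007  0.0957] rot [-0.03 -0.02 -0.12]
```

View pics/s1.png

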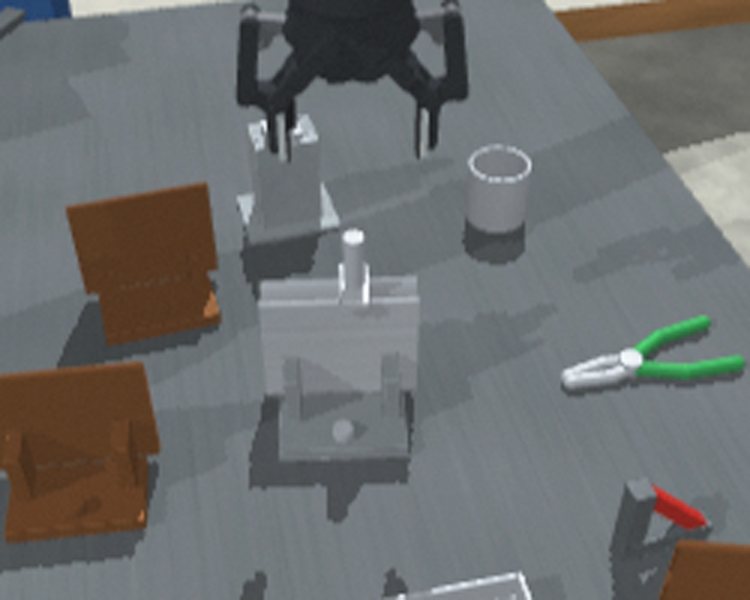

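The open fingers, at columns 283 and 427, sit evenly either side of the post at (353,237). I go down and close.

```bash
python3 -m crank '[{"delta_rot":[0,0,0],"xyz":[-0.001,0,0.04],"fingers":-1},{"delta_rot":[0,0,0],"xyz":[-0.001,0,0.075],"fingers":-1},{"delta_rot":[0,0,0],"xyz":[-0.001,0,0.095],"fingers":-0.5},{"delta_rot":[0,0,0],"xyz":[-0.001,0,0.095],"fingers":0.2},{"delta_rot":[0,0,0],"xyz":[-0.001,0,0.095],"fingers":1},{"delta_rot":[0,0,0],"xyz":[-0.001,0,0.095],"fingers":1},{"delta_rot":[0,0,0],"xyz":[-0.001,0,0.095],"fingers":1},{"delta_rot":[0,0,0],"xyz":[-0.001,0,0.095],"fingers":1},{"delta_rot":[0,0,0],"xyz":[-0.001,0,0.095],"fingers":1}]' 40
```

```text
t: 4.25
eef_pos: [0.5628, 0.0123, 0.1213]
tool_rot: [0.0, 0.766, 0.643, 0.001]
contact_force: [-1.8, 1.1, 6.6]
gripper_width: 0.175
grasp_force: 39.3
```

```bash
python3 -m crank '[{"delta_rot":[0,0,0],"xyz":[0,0,-0.01],"fingers":1},{"delta_rot":[0,0,0],"xyz":[0,0,-0.025],"fingers":1},{"delta_rot":[0,0,0],"xyz":[0,0,-0.05],"fingers":1},{"delta_rot":[0,0,0],"xyz":[0,0,-0.075],"fingers":1},{"delta_rot":[0,0,0],"xyz":[0,0,-0.075],"fingers":1}]' 40
python3 - <<'E'
from h import *
from station import viewer
t=viewer.read_camera("side"); cv2.imwrite("pics/s2.png",cv2.resize(t["img"][90:290,140:390,::-1],(750,600),interpolation=cv2.INTER_CUBIC))
go([.552,-.272,.18],-9.9)
E
```

```text
t: 4.75
eef_pos: [0.5642, 0.0114, 0.1991]
tool_rot: [0.002, 0.766, 0.642, 0.003]
contact_force: [1.2, -0.8, -1.0]
gripper_width: 0.178
grasp_force: 39.0
t 4.8 tcp [0.5631 0.0117 0.1972] w 0.172 F [-0.3  0.3 -1.9] grip 39.0
 -> xyz [-0.2813  0.0384  0.0169] rot [ 0.23 -0.1  -0.13]
```

View pics/s2.png

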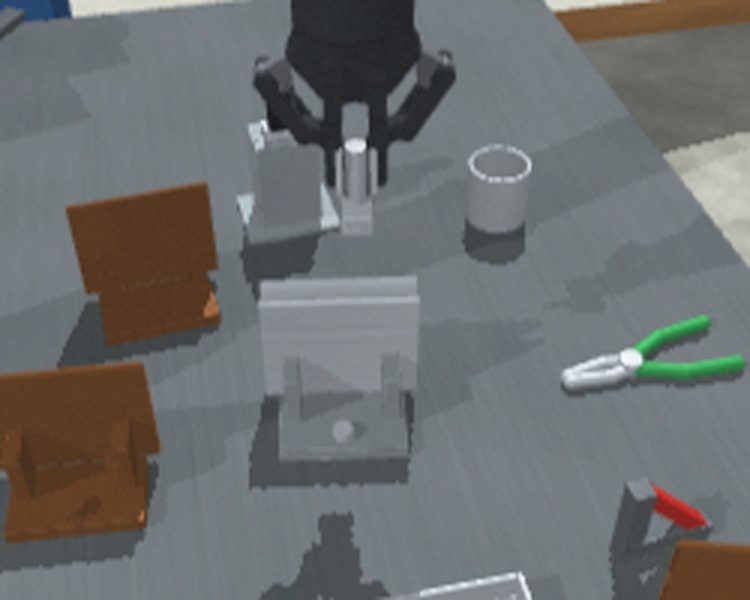

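The spacer is in the fingers, clear above the plates. Next, over to the tray.

```bash
python3 -m crank '[{"delta_rot":[0,0,0],"xyz":[-0.04,0.005,0],"fingers":1},{"delta_rot":[0,0,0],"xyz":[-0.085,0.012,0],"fingers":1},{"delta_rot":[0,0,0],"xyz":[-0.13,0.018,0],"fingers":1},{"delta_rot":[0,0,0],"xyz":[-0.175,0.024,0],"fingers":1},{"delta_rot":[0,0,0],"xyz":[-0.22,0.03,0.01],"fingers":1},{"delta_rot":[0,0,0],"xyz":[-0.26,0.036,0.03],"fingers":1},{"delta_rot":[0,0,0],"xyz":[-0.281,0.038,0.06],"fingers":1},{"delta_rot":[0,0,0],"xyz":[-0.281,0.038,0.09],"fingers":1},{"delta_rot":[0,0,0],"xyz":[-0.281,0.038,0.115],"fingers":1},{"delta_rot":[0,0,0],"xyz":[-0.281,0.038,0.115],"fingers":1}]'
python3 - <<'E'
from h import *
from station import viewer
t=viewer.read_camera("top"); cv2.imwrite("pics/t3.png",cv2.resize(t["img"][120:290,270:440,::-1],(600,600),interpolation=cv2.INTER_CUBIC))
go([.552,-.272,.046],-9.9)
E
```

```text
t: 5.8
eef_pos: [0.5472, -0.2701, 0.0758]
tool_rot: [-0.004, 0.766, 0.643, -0.002]
contact_force: [-0.8, 1.3, -0.7]
gripper_width: 0.173
grasp_force: 39.0
t 5.85 tcp [ 0.5486 -0.2708  0.078 ] w 0.177 F [-0.  -0.5 -0.1] grip 39.1
 -> xyz [-0.0006  0.0037  0.032 ] rot [-0.28 -0.04 -0.13]
```

View pics/t3.png

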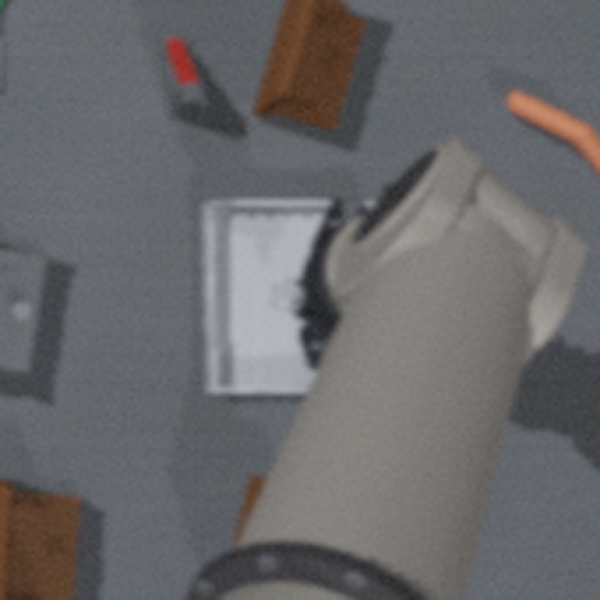

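The spacer's bar shows at (290,300), about mid-tray. I lower it almost to the floor.

```bash
python3 -m crank '[{"delta_rot":[0,0,0],"xyz":[0,0,0.012],"fingers":1},{"delta_rot":[0,0,0],"xyz":[0,0,0.022],"fingers":1},{"delta_rot":[0,0,0],"xyz":[0,0,0.029],"fingers":1},{"delta_rot":[0,0,0],"xyz":[0,0,0.032],"fingers":1},{"delta_rot":[0,0,0],"xyz":[0,0,0.032],"fingers":1}]'
```

```text
t: 6.35
eef_pos: [0.5502, -0.2714, 0.0475]
tool_rot: [-0.0, 0.766, 0.643, -0.0]
contact_force: [-0.2, -0.3, -0.1]
gripper_width: 0.176
grasp_force: 39.1
```

```bash
python3 -m crank '[{"delta_rot":[0,0,0],"xyz":[0,0,0],"fingers":0.3},{"delta_rot":[0,0,0],"xyz":[0,0,0],"fingers":-0.3},{"delta_rot":[0,0,0],"xyz":[0,0,0],"fingers":-1},{"delta_rot":[0,0,0],"xyz":[0,0,0],"fingers":-1},{"delta_rot":[0,0,0],"xyz":[0,0,0],"fingers":-1},{"delta_rot":[0,0,0],"xyz":[0,0,-0.04],"fingers":-1},{"delta_rot":[0,0,0],"xyz":[0,0,-0.09],"fingers":-1},{"delta_rot":[0,0,0],"xyz":[0,0,-0.14],"fingers":-1},{"delta_rot":[0,0,0],"xyz":[0,0,-0.182],"fingers":-1},{"delta_rot":[0,0,0],"xyz":[0,0,-0.182],"fingers":-1}]'
python3 - <<'E'
from h import *
from station import viewer
t=viewer.read_camera("side"); cv2.imwrite("pics/s4.png",cv2.resize(t["img"][230:384,180:385,::-1],(800,600),interpolation=cv2.INTER_CUBIC))
go([.544,.2595,.23],90)
E
```

```text
t: 7.35
eef_pos: [0.5533, -0.2737, 0.2364]
tool_rot: [0.005, 0.766, 0.642, 0.003]
contact_force: [0.1, -0.2, 1.2]
gripper_width: 0.996
grasp_force: 0.0
t 7.4 tcp [ 0.552  -0.2725  0.2331] w 1.002 F [-0.3  0.8 -0.5] grip 0.0
 -> xyz [ 0.5225 -0.1004  0.0022] rot [   0.24    0.35 -100.02]
```

View pics/s4.png

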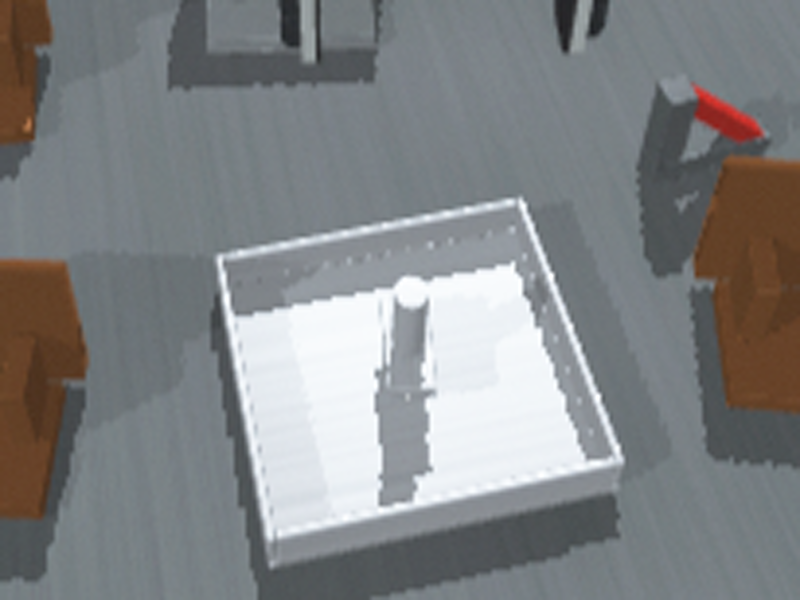

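The spacer stands in the middle of the tray at (410,330), clear of the walls. Now to the gauge.

```bash
python3 -m crank '[{"delta_rot":[0,0,-100],"xyz":[0.5225,-0.1,0.002],"fingers":-1},{"delta_rot":[0,0,-100],"xyz":[0.5225,-0.1,0.002],"fingers":-1},{"delta_rot":[0,0,-100],"xyz":[0.5225,-0.1,0.002],"fingers":-1},{"delta_rot":[0,0,-100],"xyz":[0.5225,-0.1,0.002],"fingers":-1},{"delta_rot":[0,0,-100],"xyz":[0.5225,-0.1,0.002],"fingers":-1},{"delta_rot":[0,0,-100],"xyz":[0.5225,-0.1,0.002],"fingers":-1},{"delta_rot":[0,0,-100],"xyz":[0.5225,-0.1,0.002],"fingers":-1},{"delta_rot":[0,0,-100],"xyz":[0.5225,-0.1,0.002],"fingers":-1},{"delta_rot":[0,0,-100],"xyz":[0.5225,-0.1,0.002],"fingers":-1},{"delta_rot":[0,0,-100],"xyz":[0.5225,-0.1,0.002],"fingers":-1}]'
python3 - <<'E'
from h import *
go([.544,.2595,.23],90)
E
```

```text
t: 8.4
eef_pos: [0.5419, 0.2302, 0.2264]
tool_rot: [-0.001, 0.119, 0.993, -0.001]
contact_force: [0.9, 0.4, 1.5]
gripper_width: 1.001
grasp_force: 0.0
t 8.4 tcp [0.5419 0.2302 0.2264] w 1.001 F [0.9 0.4 1.5] grip 0.0
 -> xyz [ 0.0049  0.0289 -0.0037] rot [ -0.06  -0.13 -13.71]
```

```bash
python3 -m crank '[{"delta_rot":[0,0,-13.7],"xyz":[0.005,0.029,0],"fingers":-1},{"delta_rot":[0,0,-13.7],"xyz":[0.005,0.029,0],"fingers":-1},{"delta_rot":[0,0,-13.7],"xyz":[0.005,0.029,0],"fingers":-1},{"delta_rot":[0,0,-13.7],"xyz":[0.005,0.029,0],"fingers":-1}]'
python3 - <<'E'
from h import *
go([.544,.2595,.107],90)
E
```

```text
t: 8.8
eef_pos: [0.545, 0.2566, 0.2267]
tool_rot: [-0.001, 0.005, 1.0, -0.001]
contact_force: [-0.5, -1.1, 0.1]
gripper_width: 1.0
grasp_force: 0.0
t 8.8 tcp [0.545  0.2566 0.2267] w 1.0 F [-0.5 -1.1  0.1] grip 0.0
 -> xyz [0.0009 0.0031 0.1197] rot [-0.08 -0.1  -0.58]
```

```bash
python3 -m crank '[{"delta_rot":[0,0,-0.5],"xyz":[0.001,0.002,0.04],"fingers":-1},{"delta_rot":[0,0,-0.5],"xyz":[0.001,0.002,0.08],"fingers":-1},{"delta_rot":[0,0,-0.5],"xyz":[0.001,0.002,0.11],"fingers":-1},{"delta_rot":[0,0,-0.5],"xyz":[0.001,0.002,0.119],"fingers":-0.5},{"delta_rot":[0,0,-0.5],"xyz":[0.001,0.002,0.119],"fingers":0.2},{"delta_rot":[0,0,-0.5],"xyz":[0.001,0.002,0.119],"fingers":1},{"delta_rot":[0,0,-0.5],"xyz":[0.001,0.002,0.119],"fingers":1},{"delta_rot":[0,0,-0.5],"xyz":[0.001,0.002,0.119],"fingers":1},{"delta_rot":[0,0,-0.5],"xyz":[0.001,0.002,0.119],"fingers":1},{"delta_rot":[0,0,-0.5],"xyz":[0.001,0.002,0.119],"fingers":1}]' 30
```

```text
t: 9.8
eef_pos: [0.5456, 0.2603, 0.1108]
tool_rot: [0.001, -0.001, 1.0, 0.001]
contact_force: [-0.1, -0.3, 5.7]
gripper_width: 0.206
grasp_force: 31.1
```

```bash
python3 -m crank '[{"delta_rot":[0,0,0],"xyz":[0,0,0],"fingers":1},{"delta_rot":[0,0,0],"xyz":[0,0,0],"fingers":1},{"delta_rot":[0,0,0],"xyz":[0,0,-0.01],"fingers":1},{"delta_rot":[0,0,0],"xyz":[0,0,-0.03],"fingers":1},{"delta_rot":[0,0,0],"xyz":[0,0,-0.06],"fingers":1},{"delta_rot":[0,0,0],"xyz":[0,0,-0.09],"fingers":1},{"delta_rot":[0,0,0],"xyz":[0,0,-0.12],"fingers":1},{"delta_rot":[0,0,0],"xyz":[0,0,-0.14],"fingers":1},{"delta_rot":[0,0,0],"xyz":[0,0,-0.14],"fingers":1},{"delta_rot":[0,0,0],"xyz":[0,0,-0.14],"fingers":1}]' 80
python3 - <<'E'
from h import *
go([.5506,.0135,.245],80.1)
E
```

```text
t: 10.8
eef_pos: [0.5441, 0.2597, 0.2489]
tool_rot: [0.0, -0.001, 1.0, 0.0]
contact_force: [0.4, -0.1, -3.0]
gripper_width: 0.199
grasp_force: 78.0
t 10.8 tcp [0.5441 0.2597 0.2489] w 0.199 F [ 0.4 -0.1 -3. ] grip 78.0
 -> xyz [-0.0059 -0.2462  0.0039] rot [1.000e-02 0.000e+00 1.003e+01]
```

```bash
python3 -m crank '[{"delta_rot":[0,0,2],"xyz":[-0.001,-0.03,0.004],"fingers":1},{"delta_rot":[0,0,5],"xyz":[-0.002,-0.075,0.004],"fingers":1},{"delta_rot":[0,0,8],"xyz":[-0.003,-0.12,0.004],"fingers":1},{"delta_rot":[0,0,10],"xyz":[-0.004,-0.165,0.004],"fingers":1},{"delta_rot":[0,0,10],"xyz":[-0.005,-0.205,0.004],"fingers":1},{"delta_rot":[0,0,10],"xyz":[-0.006,-0.235,0.004],"fingers":1},{"delta_rot":[0,0,10],"xyz":[-0.006,-0.246,0.004],"fingers":1},{"delta_rot":[0,0,10],"xyz":[-0.006,-0.246,0.004],"fingers":1},{"delta_rot":[0,0,10],"xyz":[-0.006,-0.246,0.004],"fingers":1},{"delta_rot":[0,0,10],"xyz":[-0.006,-0.246,0.004],"fingers":1}]'
python3 - <<'E'
from h import *
from station import viewer
t=viewer.read_camera("side"); cv2.imwrite("pics/s5.png",cv2.resize(t["img"][90:290,140:390,::-1],(750,600),interpolation=cv2.INTER_CUBIC))
tip=[.5506,.0135,.245-.012-.085]; print((proj(t,tip)-[140,90])*3)
go([.5506,.0135,.215],80.1)
E
```

```text
t: 11.8
eef_pos: [0.5508, 0.0161, 0.2445]
tool_rot: [-0.0, 0.084, 0.996, 0.0]
contact_force: [0.5, -0.3, -1.3]
gripper_width: 0.197
grasp_force: 78.2
[[335.75509756 245.22695976]]
t 11.85 tcp [0.5509 0.016  0.2446] w 0.195 F [ 0.   0.4 -1. ] grip 78.2
 -> xyz [-0.0001 -0.0025  0.0296] rot [ 0.02 -0.04  0.21]
```

View pics/s5.png

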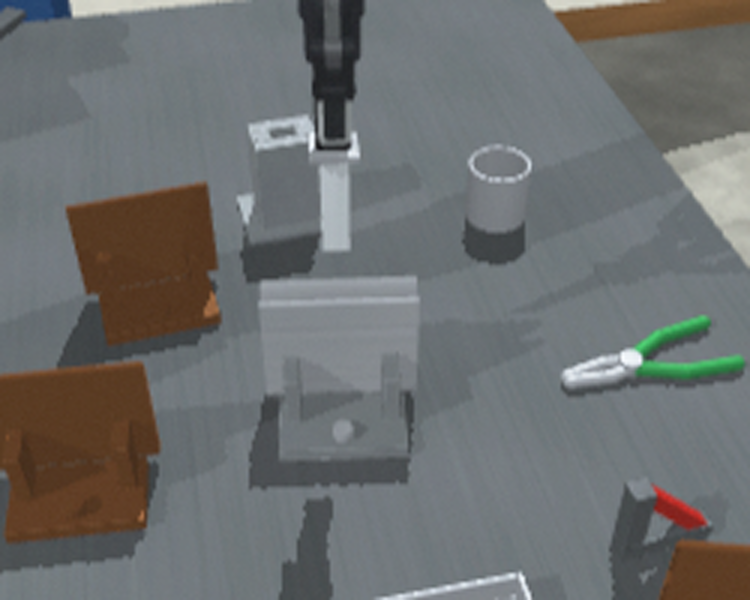

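The blade hangs over the gap with its tip at (336,249), and my projection gives (336,245). So the gauge sits 3–4 mm lower in the grip than planned, with tip z about TCP − 0.1005. I shift 2.5 mm towards the fixed plate and go down to the funnel.

```bash
python3 -m crank '[{"delta_rot":[0,0,0.2],"xyz":[0,-0.0025,0.01],"fingers":1},{"delta_rot":[0,0,0.2],"xyz":[0,-0.0025,0.025],"fingers":1},{"delta_rot":[0,0,0.2],"xyz":[0,-0.0025,0.035],"fingers":1},{"delta_rot":[0,0,0.2],"xyz":[0,-0.0025,0.04],"fingers":1},{"delta_rot":[0,0,0.2],"xyz":[0,-0.0025,0.04],"fingers":1},{"delta_rot":[0,0,0.2],"xyz":[0,-0.0025,0.04],"fingers":1}]'
python3 - <<'E'
from h import *
go([.5506,.0135,.175],80.1)
E
```

```text
t: 12.45
eef_pos: [0.5508, 0.0114, 0.2051]
tool_rot: [0.0, 0.088, 0.996, 0.0]
contact_force: [-0.2, 0.0, -1.4]
gripper_width: 0.2
grasp_force: 78.2
t 12.45 tcp [0.5508 0.0114 0.2051] w 0.2 F [-0.2  0.  -1.4] grip 78.2
 -> xyz [0.0006 0.002  0.0301] rot [ 0.01  0.02 -0.17]
```

```bash
python3 -m crank '[{"delta_rot":[0,0,0],"xyz":[0,0.001,0.006],"fingers":1},{"delta_rot":[0,0,0],"xyz":[0,0.001,0.012],"fingers":1},{"delta_rot":[0,0,0],"xyz":[0,0.001,0.018],"fingers":1},{"delta_rot":[0,0,0],"xyz":[0,0.001,0.018],"fingers":1},{"delta_rot":[0,0,0],"xyz":[0,0.001,0.018],"fingers":1}]'
python3 - <<'E'
from h import *
go([.5506,.0135,.175],80.1)
E
```

```text
t: 12.95
eef_pos: [0.5506, 0.0123, 0.1867]
tool_rot: [-0.0, 0.088, 0.996, -0.0]
contact_force: [0.4, 0.7, -2.1]
gripper_width: 0.2
grasp_force: 78.2
t 12.95 tcp [0.5506 0.0123 0.1867] w 0.2 F [ 0.4  0.7 -2.1] grip 78.2
 -> xyz [0.0002 0.0012 0.0117] rot [-0.01 -0.03 -0.18]
```

```bash
python3 -m crank '[{"delta_rot":[0,0,0],"xyz":[0,0.001,0.005],"fingers":1},{"delta_rot":[0,0,0],"xyz":[0,0.001,0.01],"fingers":1},{"delta_rot":[0,0,0],"xyz":[0,0.001,0.015],"fingers":1},{"delta_rot":[0,0,0],"xyz":[0,0.001,0.015],"fingers":1},{"delta_rot":[0,0,0],"xyz":[0,0.001,0.015],"fingers":1}]'
python3 - <<'E'
from station import telemetry as T
o=T.get_obs(); print(o["eef_pos"],o["contact_force"],o["torque"])
E
```

```text
t: 13.45
eef_pos: [0.5508, 0.0133, 0.1718]
tool_rot: [-0.0, 0.088, 0.996, -0.0]
contact_force: [-0.3, -0.2, -0.9]
gripper_width: 0.198
grasp_force: 78.2
[0.55081481 0.01328061 0.1717653 ] [-0.31612807 -0.23043173 -0.94707267] [-0.0125442  -0.01831877 -0.03219595]
```

```bash
python3 -m crank '[{"delta_rot":[0,0,0],"xyz":[0,0,0.002],"fingers":1},{"delta_rot":[0,0,0],"xyz":[0,0,0.004],"fingers":1},{"delta_rot":[0,0,0],"xyz":[0,0,0.004],"fingers":1},{"delta_rot":[0,0,0],"xyz":[0,0,0.004],"fingers":1}]' | grep -E "eef|force"; python3 -m crank '[{"delta_rot":[0,0,0],"xyz":[0,0,0.002],"fingers":1},{"delta_rot":[0,0,0],"xyz":[0,0,0.002],"fingers":1},{"delta_rot":[0,0,0],"xyz":[0,0,0.002],"fingers":1}]' | grep -E "eef|force"
```

```text
eef_pos: [0.5509, 0.0133, 0.1679]
contact_force: [0.8, 0.8, -1.2]
grasp_force: 78.2
eef_pos: [0.5508, 0.0133, 0.1659]
contact_force: [-0.4, 0.1, -0.7]
grasp_force: 78.2
```

```bash
python3 -m crank '[{"delta_rot":[0,0,0],"xyz":[0,0,0.001],"fingers":1},{"delta_rot":[0,0,0],"xyz":[0,0,0.002],"fingers":1},{"delta_rot":[0,0,0],"xyz":[0,0,0.002],"fingers":1},{"delta_rot":[0,0,0],"xyz":[0,0,0.002],"fingers":1}]' | grep -E "eef|force"
```

```text
eef_pos: [0.5509, 0.0133, 0.1639]
contact_force: [0.7, 0.0, -2.5]
grasp_force: 78.2
```

```bash
python3 -m crank '[{"delta_rot":[0,0,0],"xyz":[0,0,0.001],"fingers":1},{"delta_rot":[0,0,0],"xyz":[0,0,0.002],"fingers":1},{"delta_rot":[0,0,0],"xyz":[0,0,0.002],"fingers":1},{"delta_rot":[0,0,0],"xyz":[0,0,0.002],"fingers":1}]' | grep -E "eef|force"
```

```text
eef_pos: [0.5509, 0.0133, 0.1619]
contact_force: [0.5, -0.1, -1.2]
grasp_force: 78.2
```

```bash
python3 -m crank '[{"delta_rot":[0,0,0],"xyz":[0,0,0.001],"fingers":1},{"delta_rot":[0,0,0],"xyz":[0,0,0.002],"fingers":1},{"delta_rot":[0,0,0],"xyz":[0,0,0.002],"fingers":1},{"delta_rot":[0,0,0],"xyz":[0,0,0.002],"fingers":1}]' | grep -E "eef|force"
```

```text
eef_pos: [0.5509, 0.0133, 0.1599]
contact_force: [-0.4, -0.2, -1.9]
grasp_force: 78.2
```

```bash
python3 -m crank '[{"delta_rot":[0,0,0],"xyz":[0,0,0.001],"fingers":1},{"delta_rot":[0,0,0],"xyz":[0,0,0.002],"fingers":1},{"delta_rot":[0,0,0],"xyz":[0,0,0.002],"fingers":1},{"delta_rot":[0,0,0],"xyz":[0,0,0.002],"fingers":1}]' | grep -E "eef|force"
```

```text
eef_pos: [0.5509, 0.0133, 0.1579]
contact_force: [-1.1, -1.0, -0.6]
grasp_force: 78.2
```

```bash
python3 -m crank '[{"delta_rot":[0,0,0],"xyz":[0,0,0.001],"fingers":1},{"delta_rot":[0,0,0],"xyz":[0,0,0.002],"fingers":1},{"delta_rot":[0,0,0],"xyz":[0,0,0.002],"fingers":1},{"delta_rot":[0,0,0],"xyz":[0,0,0.002],"fingers":1}]' | grep -E "eef|force"
```

```text
eef_pos: [0.5509, 0.0133, 0.1559]
contact_force: [-0.3, 0.6, -1.3]
grasp_force: 78.2
```

```bash
python3 -m crank '[{"delta_rot":[0,0,0],"xyz":[0,0,0.001],"fingers":1},{"delta_rot":[0,0,0],"xyz":[0,0,0.002],"fingers":1},{"delta_rot":[0,0,0],"xyz":[0,0,0.002],"fingers":1},{"delta_rot":[0,0,0],"xyz":[0,0,0.002],"fingers":1}]' | grep -E "eef|force"
```

```text
eef_pos: [0.5508, 0.0133, 0.1539]
contact_force: [-0.6, -0.1, -0.2]
grasp_force: 78.2
```

```bash
python3 -m crank '[{"delta_rot":[0,0,0],"xyz":[0,0,0.001],"fingers":1},{"delta_rot":[0,0,0],"xyz":[0,0,0.002],"fingers":1},{"delta_rot":[0,0,0],"xyz":[0,0,0.002],"fingers":1},{"delta_rot":[0,0,0],"xyz":[0,0,0.002],"fingers":1}]' | grep -E "eef|force"
```

```text
eef_pos: [0.5509, 0.0133, 0.1519]
contact_force: [0.6, -0.6, -1.5]
grasp_force: 78.2
```

```bash
python3 -m crank '[{"delta_rot":[0,0,0],"xyz":[0,0,0.001],"fingers":1},{"delta_rot":[0,0,0],"xyz":[0,0,0.002],"fingers":1},{"delta_rot":[0,0,0],"xyz":[0,0,0.002],"fingers":1},{"delta_rot":[0,0,0],"xyz":[0,0,0.002],"fingers":1}]' | grep -E "eef|force"
```

```text
eef_pos: [0.5511, 0.0133, 0.1501]
contact_force: [-0.4, 0.2, -0.0]
grasp_force: 78.3
```

```bash
python3 -m crank '[{"delta_rot":[0,0,0],"xyz":[0,0,0.001],"fingers":1},{"delta_rot":[0,0,0],"xyz":[0,0,0.002],"fingers":1},{"delta_rot":[0,0,0],"xyz":[0,0,0.002],"fingers":1},{"delta_rot":[0,0,0],"xyz":[0,0,0.002],"fingers":1}]' | grep -E "eef|force"
```

```text
eef_pos: [0.5513, 0.0133, 0.1483]
contact_force: [0.2, 0.3, 4.4]
grasp_force: 78.9
```

```bash
python3 -m crank '[{"delta_rot":[0,0,0],"xyz":[0,0,0.001],"fingers":1},{"delta_rot":[0,0,0],"xyz":[0,0,0.0018],"fingers":1},{"delta_rot":[0,0,0],"xyz":[0,0,0.0018],"fingers":1},{"delta_rot":[0,0,0],"xyz":[0,0,0.0018],"fingers":1},{"delta_rot":[0,0,0],"xyz":[0,0,0.0018],"fingers":1}]' | grep -E "eef|force"; for i in 1 2 3; do python3 -m crank '[{"delta_rot":[0,0,0],"xyz":[0,0,0],"fingers":1}]' | grep -E "eef|contact"; done
```

```text
eef_pos: [0.5515, 0.0134, 0.1468]
contact_force: [-1.3, -0.6, 7.8]
grasp_force: 79.4
eef_pos: [0.5515, 0.0134, 0.1468]
contact_force: [-0.5, -0.6, 7.4]
eef_pos: [0.5515, 0.0134, 0.1468]
contact_force: [-0.9, 1.2, 6.0]
eef_pos: [0.5515, 0.0134, 0.1468]
contact_force: [-0.1, -0.1, 6.9]
```

```bash
python3 -m crank '[{"delta_rot":[0,0,0],"xyz":[0,0,0.0005],"fingers":1},{"delta_rot":[0,0,0],"xyz":[0,0,0.0005],"fingers":1},{"delta_rot":[0,0,0],"xyz":[0,0,0.0005],"fingers":1}]'
python3 - <<'E'
from h import *
from station import viewer, telemetry
t=viewer.read_camera("side"); print(telemetry.get_obs()["contact_force"]); cv2.imwrite("pics/s6.png",cv2.resize(t["img"][100:384,140:400,::-1],(550,600),interpolation=cv2.INTER_CUBIC))
E
```

```text
t: 18.85
eef_pos: [0.5516, 0.0135, 0.1465]
tool_rot: [0.001, 0.088, 0.996, 0.0]
contact_force: [-1.5, -0.9, 7.9]
gripper_width: 0.204
grasp_force: 79.6
[-1.08365383 -0.56553833  7.92435453]
```

View pics/s6.png

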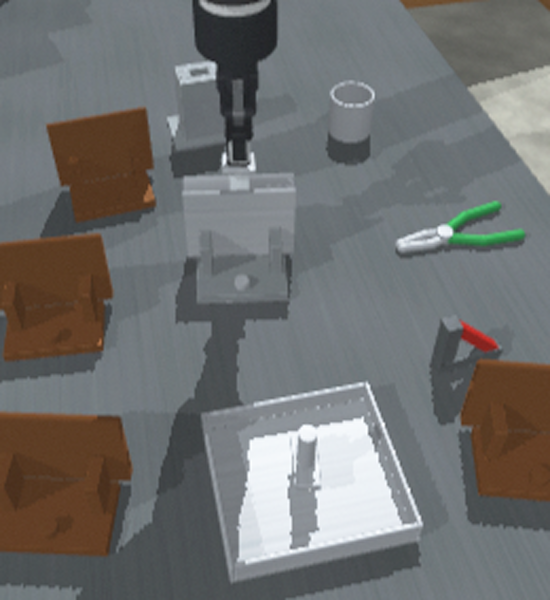

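The gauge blade is in the gap at (238,180), with a push of about 9 N, so roughly 8 N on each plate. The spacer is in the tray at (307,460), and the pipe, pliers and magnet look undisturbed.

```bash
python3 -c "
from station import job
print(job.hand_in())"
```

```text
the job is handed in; nothing more can be done
None
```

I handed the job in at about 19 s: the spacer is standing in the tray, and the gripper is still holding the gauge in the gap, snug at an estimated 8 N on each plate.

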